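# Jack up one side of the kiln for shimming

### The arm

A 6-joint arm with a two-finger parallel gripper is mounted at the origin on the work surface. World frame = base frame: x ahead of the robot, y to its left, z up, the work surface at z = 0. Lengths are in m, angles in rad, forces in N, time in s.
With the tool pointing down it reaches from about 0.3 to 0.85 m from the base axis. Payload 5.4 kg.
Tool frame: the origin (TCP) lies between the finger pads; the fingertips stand 25 mm ahead of it and the grasp point (between the pads) lies 6 mm ahead of it; z points along the fingers, y is the line along which they close (so a half turn about z gives the same grasp; the last joint's range is limited). The gripper opens to 85 mm and grips with 20 to 120 N. Pads are 22 mm wide; open, the fingers measure 114 mm over their backs; the gripper's body (76 mm by 85 mm) begins 54 mm behind the grasp point. The pads swing forward as they close: fully open they stand 13 mm farther back than shut.
Start: joints at [0.999, 0.158, 1.597, -0, 1.386, -0.21], TCP at [0.204, 0.538, 0.256] pointing down, gripper open.
Joint ranges: [-2.91, 2.91], [-0.94, 2.29], [0.18, 2.7], [-1.29, 4.43], [0.17, 2.64], [-3, 3]. Speed limits (rad/s): [2.57, 2.57, 3.14, 3.14, 3.14, 3.14].

### API

Orientations are given as a unit quaternion [w, x, y, z].
In Python, from bench import r gives the robot as it stands. The module is installed in compiled form; this text tells all that it offers.
- The arm moves only by the shell command python3 -m handwheel 'ROWS' [FORCE]. ROWS is JSON, a list of rows, each an object of numbers: "tx", "ty", "tz": the shift along the tool's x, y, z in cm; "rx", "ry", "rz": the turn, a rotation vector about the tool's x, y, z in degrees; "jaw": the closure, from -1 (fully open) to 1 (shut). In form: [{"tx": .., "ty": .., "tz": .., "rx": .., "ry": .., "rz": .., "jaw": ..}, ...]. A call has 1 to 12 rows; each row shifts and turns the commanded pose from where the row before left it, along the tool's axes as they then stand; what a row does not reach is not made up. A row lasts 1/8 s, in which the tool goes at most 62.5 mm and 10.7 degrees, less where a joint would pass 70% of its speed; a pose out of reach is approached as far as the arm can. A call is refused whole if a number of a shift passes 6.25 or a number of a turn 10.7, either way. A call with a gripper value outside its range is refused whole. The fingers move at their own pace and stop on an object; FORCE is the grip in N (left out, the last holds). Time passes only in rows, so rows that do not move let the fingers close. It gives the time, the measured TCP pose, the force, the opening and the grip force at its end, in the units of the state.
- r.read_state(): the state, without advancing time (a new reading comes with each control period).
- r.snapshot(name): name is "scene" or "top" or "wrist"; returns a dict with "img" (384x512x3 uint8, red, green, blue), "depth" (384x512 float32, m along the optical axis (not along the pixel's ray), 0 where there is no reading), "mtx" (3x3 intrinsics, pixels), "eye" and "orientation" of the camera in the world; the wrist camera has in their place "T_tool_cam" (4x4, takes a point from camera to tool coordinates, whose origin is the TCP and whose axes are the flange's). Camera axes: x right, y up, looking along -z (the intrinsics and any distortion apply to the point x, -y, -z); pixel columns grow to the right and rows downward; lengths in m; the calibration is good to about 2 mm. A picture is of the moment at which its call begins: read the wrist's pose just before it.
- r.sign_off(): hands the job in; it is judged then, once.
The state is a dict: "t": time; "qpos": joint angles; "qvel": joint speeds; "tau": joint torques, N m; "eef_pos": TCP position; "orientation": TCP orientation; "force": force on the tool from outside, world axes, zero at the start; "wrist_torque": the same for the moment, N m; "finger_gap": finger opening in m; "finger_force": force on a finger pad.
Only numpy, scipy, OpenCV 4.12 (cv2) and the standard library are available. Lean on these libraries where they do the work, as an engineer would, in place of code of your own. Each camera call takes 0.05 s, during which the arm holds its last target. There are 200 camera calls.

### The job

The burnout kiln needs levelling: without shoving the kiln, set the ratchet jack on the bench with its saddle centred under the round lift pad of the kiln's jacking bracket. Pump the handle until both kiln feet on that side stand at least 10 mm clear of the bench. Finish holding the handle pressed right down with the gripper, so that I can slip the shims under; leave the shims and everything else on the bench where they are.

Things in the scene. Friction and masses are not known exactly. Their poses are not given: they have to be found in the camera images.
- jack: small grey ratchet pump jack, loose, just under 1 kg in all; it can be slid along the bench. Origin on its underside straight below the saddle; x axis points away from the handle, z up. Base plate 185 x 70 x 10 mm, from x = -145 to +40 mm, y = +-35 mm; column 48 mm across and 80 mm high at x = 0, the ram and saddle on top; pump block and handle towards -x
- pump_block (a point): on the jack at x = -85, y = 0, 46 mm above its underside: where to take hold of it from above, fingers on the two side faces (y = +-18 mm) of the aluminium pump block, which is 46 mm long (x), 36 mm wide and reaches 10 to 58 mm above the underside
- handle_pin (a point): handle's hinge pin on the jack, along its y axis, at x = -100 mm and 68 mm above its underside, between two cheeks up to 76 mm high. The handle runs from it towards the jack's -x
- saddle (a point): middle of the saddle's top, 95 mm above the jack's underside with the ram down. The saddle is a round steel cap 34 mm across with a flat crown 20 mm across
- jack_handle (a joint): pump handle, rad: 0 = up (spring return; slopes 0.38 rad up from level), 0.55 = right down on its stop (0.17 rad below level). Pushing at mid grip takes 3 to 4 N unloaded, 8 to 15 N under the kiln. A full stroke lifts the saddle 10 to 12 mm; let right up again, it settles back on its ratchet tooth, so each full stroke gains 8 mm (a part stroke may gain nothing). Four full strokes use up the ram
- handle_grip (a point): middle of the handle's rubber grip, on the bar's axis, 135 mm from the pin. Grip 85 mm long, 24 mm wide, 16 mm thick (its upper face 8 mm above this point), from 90 to 175 mm from the pin; the rest of the handle is a bar 13 mm thick
- jack_ram (a joint): lift of the ram and saddle, m: 0 = down, at most 0.038
- kiln: burnout kiln at the left: grey cabinet 264 x 254 mm, 121 to 357 mm above the bench, on a stand with four round feet 36 mm across; 7 to 10 kg, loose. Origin on the bench under its middle; door towards its -x. At the middle of its -y side a steel jacking bracket sticks out: plate 70 mm wide, out to y = -215 mm, top 121 mm above the bench, a round boss and bolt head on it marking the lift point
- lift_pad (a point): middle of the underside of the round steel lift pad (44 mm across) welded under the bracket, right below the bolt head; 185 mm from the kiln's middle in its -y direction and 105 mm above the bench, so 10 mm above the lowered saddle. The kiln tips about its far feet: near feet rise about 0.76 of the pad's lift.
- foot_front_near (a point): middle of the underside of the kiln foot on the bracket side, door end
- foot_rear_near (a point): the same, other end of the bracket side
- shim_a: one of two square steel shims, 40 x 40 x 4 mm, lying beside the kiln's front near foot; origin centre of underside
- shim_b: the second steel shim, beside the kiln's rear near foot; origin centre of underside
- tin: round flat aluminium tin, 84 mm across, 23 mm high; origin centre of underside
- dapping: steel dapping block, 50 mm cube with round dimples; origin centre of underside
- mandrel: ring mandrel lying down, 310 mm long, tapered steel with a wooden grip, up to 31 mm thick; origin on the bench at its thin end, x axis along it towards the grip
- file: flat file lying down, 240 mm long with a wooden grip; origin near the middle
- jar: glass jar with white cap, 64 mm across, 85 mm high; origin centre of underside

How it is judged:
By the outcome, as a careful person would: the job done as asked, in the order asked, and still so for the second after the job is handed in, while the arm keeps its last pose, push and grip.
It also fails if it takes over 58 s, if anything falls off the work surface, if the arm or the gripper's body presses on something with over 40 N, if the wrist force passes 120 N, or if a joint passes its speed limit or range.

## Working session

There is one attempt and no reset: what is moved stays moved. The work goes in short steps, Python scripts to look and compute and a shell command to move; the robot and the scene stay as the last step left them, time stands still between calls to the robot, and variables do not carry over. Pictures are saved under pics/ and viewed, at most 13 in all, crops included, and the job is handed in when it is done.

```bash
mkdir -p pics; cat > h.py <<'E'
import numpy as np,cv2
from scipy.spatial.transform import Rotation as R
from bench import r
def rot(q): return R.from_quat([q[1],q[2],q[3],q[0]]).as_matrix()
def snap(n):
    s=r.read_state(); d=r.snapshot(n)
    if n=="wrist":
        T=np.array(d["T_tool_cam"]); Rt=rot(s["orientation"])
        d["R"]=Rt@T[:3,:3]; d["o"]=Rt@T[:3,3]+np.array(s["eef_pos"])
    else:
        q=np.array(d["orientation"]); d["R"]=rot(q) if q.size==4 else q; d["o"]=np.array(d["eye"])
    return d
def cloud(d):
    K=np.array(d["mtx"]); h,w=d["depth"].shape; u,v=np.meshgrid(np.arange(w),np.arange(h)); z=d["depth"]
    P=np.stack([(u-K[0,2])/K[0,0]*z,-(v-K[1,2])/K[1,1]*z,-z],-1)
    return P@d["R"].T+d["o"]
def ray(d,u,v,h):
    K=np.array(d["mtx"]); a=d["R"]@np.array([(u-K[0,2])/K[0,0],-(v-K[1,2])/K[1,1],-1])
    return d["o"]+a*(h-d["o"][2])/a[2]
def save(d,n): cv2.imwrite("pics/"+n,cv2.cvtColor(d["img"],cv2.COLOR_RGB2BGR))
E
python3 - <<'E'
from h import *
print(r.read_state())
for n in("top","scene"):
    d=snap(n); save(d,n+"1.png"); print(n,d["o"],d["mtx"],[k for k in d]); np.savez(n+"1.npz",P=cloud(d),img=d["img"])
E
```

```text
{'t': 0.0, 'qpos': array([ 9.98890562e-01,  1.59040863e-01,  1.59826021e+00, -4.46718506e-06,
        1.38622364e+00, -2.10113643e-01]), 'qvel': array([ 0.00068293, -0.00118454,  0.00077824, -0.00067109, -0.00065392,
        0.00076454]), 'tau': array([ 9.28715090e-04, -3.95986032e+01, -3.31440067e+01, -7.62774471e-05,
        8.14440020e-03, -2.32801170e-05]), 'eef_pos': array([0.20323409, 0.53727519, 0.25530746]), 'orientation': array([-3.66144361e-04,  1.79910596e-01,  9.83682492e-01, -8.93951733e-04]), 'force': array([ 0.34236879,  0.10159824, -0.42857982]), 'wrist_torque': array([-0.03040557,  0.0268666 , -0.01462614]), 'finger_force': 0.0, 'finger_gap': 0.08570045337408844}
top [ 0.50702186 -0.00667947  1.09325788] [[399.76292919   0.         252.26768178]
 [  0.         399.76292919 190.13475866]
 [  0.           0.           1.        ]] ['img', 'depth', 'mtx', 'eye', 'orientation', 'R', 'o']
scene [ 1.27059517 -0.07820428  0.74293306] [[350.89019339   0.         263.06901866]
 [  0.         350.89019339 187.30318605]
 [  0.           0.           1.        ]] ['img', 'depth', 'mtx', 'eye', 'orientation', 'R', 'o']
```

View pics/top1.png

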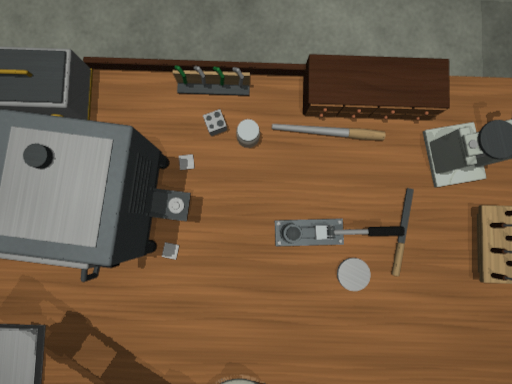

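View pics/scene1.png

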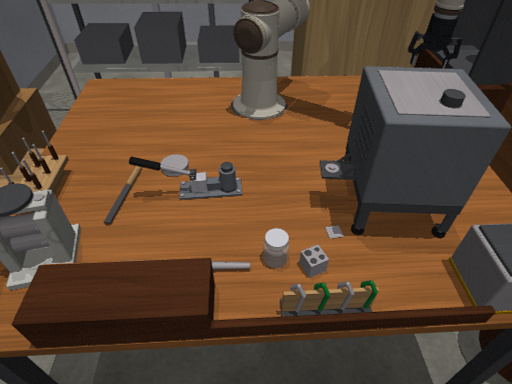

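The top view (image up = +x, left = +y) shows the jack saddle near (292,233) with its handle to the right (grip at 385,231). The bracket bolt is near (176,205), with shims at (187,162) and (171,251). The scene view agrees: the path between jack and bracket is clear.

```bash
python3 - <<'E'
from h import *
z=np.load("top1.npz");P=z["P"];img=z["img"]
for n,(u,v) in dict(saddle=(292,233),bolt=(176,205),block=(321,233),grip=(385,231),base=(281,243),base2=(339,224),shim1=(187,162),shim2=(171,251),bench=(250,200),plate=(158,198),roof=(60,220)).items():
    print(n,P[v,u].round(4))
X,Y,Z=P[...,0],P[...,1],P[...,2]
U,V=np.meshgrid(np.arange(512),np.arange(384))
box=(U>270)&(U<350)&(V>210)&(V<255)
def st(n,m): print(n,m.sum(),P[m].mean(0).round(4),P[m].min(0).round(4),P[m].max(0).round(4))
st("saddle",box&(Z>.085)&(U<315))
st("base",box&(Z>.005)&(Z<.016))
m=box&(Z>.005)
c=cv2.minAreaRect(P[box&(Z>.005)&(Z<.016)][:,:2].astype(np.float32)*1000);print("rect",c)
st("bracket",(U>145)&(U<200)&(V>185)&(V<225)&(Z>.10)&(Z<.127))
st("bolt",(U>145)&(U<200)&(V>185)&(V<225)&(Z>.127)&(Z<.16))
m=(U>150)&(U<200)&(V>185)&(V<225)&(Z>.11)&(Z<.127)&(Y<.235)
print("brrect",cv2.minAreaRect(P[m][:,:2].astype(np.float32)*1000))
m=(U<150)&(V>100)&(V<270)&(Z>.34)&(Z<.37)
print("roof",cv2.minAreaRect(P[m][:,:2].astype(np.float32)*1000))
g=(U>365)&(U<410)&(V>220)&(V<242)&(img.max(-1)<60)&(Z>.03);st("grip",g)
for n in("saddle",):pass
cv2.imwrite("pics/c.png",cv2.resize(cv2.cvtColor(img[170:270,130:420],cv2.COLOR_RGB2BGR),None,fx=2.7,fy=2.7,interpolation=cv2.INTER_CUBIC))
E
```

```text
saddle [ 0.4915 -0.1177  0.0967]
bolt [0.5507 0.1669 0.1293]
block [ 0.4932 -0.1966  0.06  ]
grip [ 0.5035 -0.3396  0.125 ]
base [ 0.4626 -0.0981  0.0122]
base2 [ 0.5182 -0.2537  0.012 ]
shim1 [0.675  0.1644 0.0068]
shim2 [0.4323 0.1967 0.0058]
bench [ 0.5766 -0.0114 -0.0016]
plate [0.5669 0.2134 0.1181]
roof [0.5065 0.3349 0.3591]
saddle 152 [ 0.4909 -0.1191  0.1069] [ 0.4742 -0.1358  0.0865] [ 0.507  -0.0067  1.0933]
base 960 [ 0.4943 -0.1745  0.0101] [ 0.4401 -0.2664  0.005 ] [ 0.5503 -0.0806  0.0159]
rect ((490.8582458496094, -174.1868896484375), (94.02535247802734, 189.0932159423828), 10.668004035949707)
bracket 987 [0.5506 0.1818 0.1214] [0.5032 0.1354 0.1005] [0.5969 0.2336 0.127 ]
bolt 231 [0.5503 0.212  0.1417] [0.5031 0.1599 0.127 ] [0.5951 0.2317 0.1598]
brrect ((552.95263671875, 183.2296142578125), (90.56976318359375, 72.6828384399414), 84.32759094238281)
roof ((561.9401245117188, 350.3562316894531), (250.44578552246094, 276.0681457519531), 84.39512634277344)
grip 330 [ 0.5038 -0.3418  0.1278] [ 0.4925 -0.3825  0.1053] [ 0.5167 -0.0067  1.0933]
```

View pics/c.png

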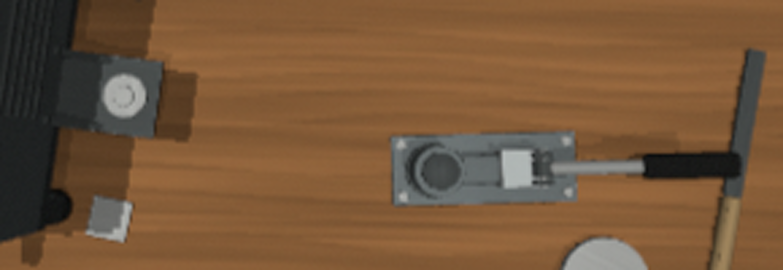

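The crop pins the bolt at full-image pixel (175.9,205.6) and the saddle at (292.2,233.0). The jack's yaw is about 92°. I'll move over the jack's pump block.

```bash
python3 -m handwheel '[{"tx":-3.8,"ty":-4.2},{"tx":-3.8,"ty":-4.2},{"tx":-3.8,"ty":-4.2},{"tx":-3.8,"ty":-4.2},{"tx":-3.8,"ty":-4.2},{"tx":-3.8,"ty":-4.2},{"tx":-3.8,"ty":-4.2},{"tx":-3.8,"ty":-4.2},{"tx":-3.8,"ty":-4.2},{"tx":-3.8,"ty":-4.2},{"tx":-3.8,"ty":-4.2},{"tx":-3.8,"ty":-4.2}]'
python3 -m handwheel '[{"tx":-3.8,"ty":-4.2},{"tx":-3.8,"ty":-4.2},{"rz":9.6},{"rz":9.6},{"rz":9.6},{"rz":9.6},{"rz":9.6},{"rz":9.6},{"rz":9.6},{}]'
python3 - <<'E'
from h import *
d=snap("wrist"); save(d,"w1.png"); np.savez("w1.npz",P=cloud(d),img=d["img"]); print(r.read_state()["orientation"],d["o"],d["R"].round(2))
E
```

```text
[-2.70320797e-04  1.79912561e-01  9.83682335e-01 -6.79141154e-04] [0.12642577 0.5665294  0.3741108 ] [[ 0.35 -0.89 -0.3 ]
 [ 0.94  0.34  0.11]
 [-0.   -0.32  0.95]]schema error: expected keys tx, ty, tz, rx, ry, rz, jaw
schema error: expected keys tx, ty, tz, rx, ry, rz, jaw
```

View pics/w1.png

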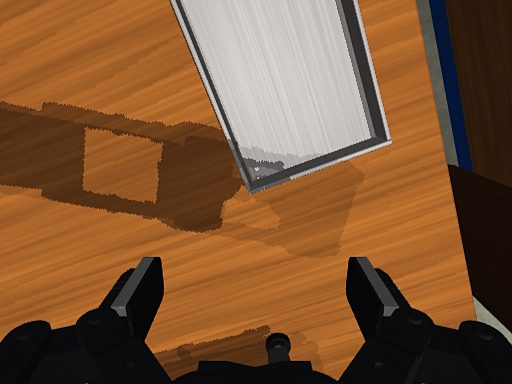

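The wrist view shows only the tray under the start pose, because the move was refused: every row needs all its keys. I'll repeat it with full rows.

```bash
python3 -m handwheel '[{"tx":-3.8,"ty":-4.2,"tz":0,"rx":0,"ry":0,"rz":0,"jaw":-1},{"tx":-3.8,"ty":-4.2,"tz":0,"rx":0,"ry":0,"rz":0,"jaw":-1},{"tx":-3.8,"ty":-4.2,"tz":0,"rx":0,"ry":0,"rz":0,"jaw":-1},{"tx":-3.8,"ty":-4.2,"tz":0,"rx":0,"ry":0,"rz":0,"jaw":-1},{"tx":-3.8,"ty":-4.2,"tz":0,"rx":0,"ry":0,"rz":0,"jaw":-1},{"tx":-3.8,"ty":-4.2,"tz":0,"rx":0,"ry":0,"rz":0,"jaw":-1},{"tx":-3.8,"ty":-4.2,"tz":0,"rx":0,"ry":0,"rz":0,"jaw":-1},{"tx":-3.8,"ty":-4.2,"tz":0,"rx":0,"ry":0,"rz":0,"jaw":-1},{"tx":-3.8,"ty":-4.2,"tz":0,"rx":0,"ry":0,"rz":0,"jaw":-1},{"tx":-3.8,"ty":-4.2,"tz":0,"rx":0,"ry":0,"rz":0,"jaw":-1},{"tx":-3.8,"ty":-4.2,"tz":0,"rx":0,"ry":0,"rz":0,"jaw":-1},{"tx":-3.8,"ty":-4.2,"tz":0,"rx":0,"ry":0,"rz":0,"jaw":-1}]'
python3 -m handwheel '[{"tx":-3.8,"ty":-4.2,"tz":0,"rx":0,"ry":0,"rz":0,"jaw":-1},{"tx":-3.8,"ty":-4.2,"tz":0,"rx":0,"ry":0,"rz":0,"jaw":-1},{"tx":0,"ty":0,"tz":0,"rx":0,"ry":0,"rz":9.6,"jaw":-1},{"tx":0,"ty":0,"tz":0,"rx":0,"ry":0,"rz":9.6,"jaw":-1},{"tx":0,"ty":0,"tz":0,"rx":0,"ry":0,"rz":9.6,"jaw":-1},{"tx":0,"ty":0,"tz":0,"rx":0,"ry":0,"rz":9.6,"jaw":-1},{"tx":0,"ty":0,"tz":0,"rx":0,"ry":0,"rz":9.6,"jaw":-1},{"tx":0,"ty":0,"tz":0,"rx":0,"ry":0,"rz":9.6,"jaw":-1},{"tx":0,"ty":0,"tz":0,"rx":0,"ry":0,"rz":9.6,"jaw":-1},{"tx":0,"ty":0,"tz":0,"rx":0,"ry":0,"rz":0,"jaw":-1}]'
python3 - <<'E'
from h import *
d=snap("wrist"); save(d,"w2.png"); np.savez("w2.npz",P=cloud(d),img=d["img"],o=d["o"],R=d["R"],mtx=d["mtx"]); print(r.read_state()["orientation"],d["o"],d["R"].round(2))
E
```

```text
t: 1.65
eef_pos: [0.4519, -0.0969, 0.2562]
orientation: [0.0, 0.18, 0.984, 0.0]
force: [0.4, 0.7, 0.5]
finger_gap: 0.0857
finger_force: 0.0
t: 2.9
eef_pos: [0.4928, -0.2004, 0.256]
orientation: [-0.0, 0.694, 0.72, -0.0]
force: [-0.3, -0.2, 0.1]
finger_gap: 0.0855
finger_force: 0.0
[-2.95807203e-04  6.93065157e-01  7.20874884e-01 -4.12939734e-05] [ 0.48985571 -0.11822575  0.37467027] [[ 1.   -0.04 -0.01]
 [ 0.04  0.95  0.32]
 [-0.   -0.32  0.95]]
```

View pics/w2.png

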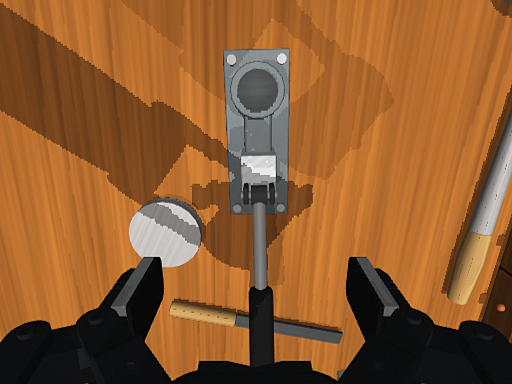

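The wrist view shows the jack head-on, with the saddle cap at (257,89), base screws at (232,60), (282,59), (236,209) and (281,209), and the block top near (258,168). I'll turn these into world points.

```bash
python3 - <<'E'
from h import *
z=np.load("w2.npz"); d={k:z[k] for k in z}
P=z["P"]
s=ray(d,257,89,.094); S=[ray(d,*p,.011) for p in((232,60),(282,59),(236,209),(281,209))]
print("saddle",s,P[89,257]); 
for q in S: print(q)
m=sum(S)/4;ax=(S[0]+S[1]-S[2]-S[3]); print("ctr",m,"yaw",np.degrees(np.arctan2(ax[1],ax[0])),"len",np.linalg.norm(ax)/2)
# block top face
Z=P[...,2]; U,V=np.meshgrid(np.arange(512),np.arange(384))
b=(U>235)&(U<280)&(V>148)&(V<186)&(Z>.053)&(Z<.064)
print("block",b.sum(),cv2.minAreaRect(P[b][:,:2].astype(np.float32)*1000))
h=[ray(d,262,u,.1) for u in(230,)]
t=snap("top"); print("top saddle",ray(t,292.2,233,.094))
I=t["img"][190:222,160:192].astype(int)
g=I.min(-1)>110; c=cv2.findContours(g.astype(np.uint8),cv2.RETR_EXTERNAL,cv2.CHAIN_APPROX_NONE)[0]; c=max(c,key=cv2.contourArea)
(cx,cy),rr=cv2.minEnclosingCircle(c); print("boss px",cx+160,cy+190,rr)
for hh in(.125,.13): print(ray(t,cx+160,cy+190,hh))
print("bolt z",P.shape, cloud(t)[205,170:184,2].round(3), "col z",cloud(t)[232,286:298,2].round(3))
E
```

```text
saddle [ 0.49166381 -0.1205782   0.094     ] [ 0.49164747 -0.12055694  0.09653667]
[ 0.46490981 -0.09344435  0.011     ]
[ 0.51710846 -0.09052363  0.011     ]
[ 0.47230667 -0.26033116  0.011     ]
[ 0.526791   -0.25825415  0.011     ]
ctr [ 0.49527898 -0.17563832  0.011     ] yaw 92.92193117769209 len 0.16752646574005647
block 1061 ((495.78009033203125, -198.88829040527344), (35.034156799316406, 31.742206573486328), 3.1557884216308594)
top saddle [ 0.49151629 -0.11850089  0.094     ]
boss px 175.6666669845581 205.0 8.027830123901367
[0.55087927 0.16843253 0.125     ]
[0.55065279 0.16752826 0.13      ]
bolt z (384, 512, 3) [0.123 0.123 0.132 0.13  0.127 0.127 0.129 0.13  0.127 0.129 0.124 0.121
 0.122 0.121] col z [0.082 0.095 0.096 0.093 0.094 0.095 0.093 0.095 0.095 0.095 0.098 0.1  ]
```

```bash
python3 -m handwheel '[{"tx":-0.6,"ty":0.35,"tz":5,"rx":0,"ry":0,"rz":-0.6,"jaw":-1},{"tx":0,"ty":0,"tz":5,"rx":0,"ry":0,"rz":0,"jaw":-1},{"tx":0,"ty":0,"tz":5,"rx":0,"ry":0,"rz":0,"jaw":-1},{"tx":0,"ty":0,"tz":3,"rx":0,"ry":0,"rz":0,"jaw":-1},{"tx":0,"ty":0,"tz":2.1,"rx":0,"ry":0,"rz":0,"jaw":-1},{"tx":0,"ty":0,"tz":0,"rx":0,"ry":0,"rz":0,"jaw":-1}]'
python3 -m handwheel '[{"tx":0,"ty":0,"tz":0,"rx":0,"ry":0,"rz":0,"jaw":1},{"tx":0,"ty":0,"tz":0,"rx":0,"ry":0,"rz":0,"jaw":1},{"tx":0,"ty":0,"tz":0,"rx":0,"ry":0,"rz":0,"jaw":1},{"tx":0,"ty":0,"tz":0,"rx":0,"ry":0,"rz":0,"jaw":1},{"tx":0,"ty":0,"tz":0,"rx":0,"ry":0,"rz":0,"jaw":1},{"tx":0,"ty":0,"tz":0,"rx":0,"ry":0,"rz":0,"jaw":1},{"tx":0,"ty":0,"tz":0,"rx":0,"ry":0,"rz":0,"jaw":1},{"tx":0,"ty":0,"tz":0,"rx":0,"ry":0,"rz":0,"jaw":1}]' 50
```

```text
t: 3.75
eef_pos: [0.4954, -0.2054, 0.0536]
orientation: [-0.002, 0.69, 0.724, -0.0]
force: [0.3, 0.5, -0.6]
finger_gap: 0.0853
finger_force: 0.0
t: 4.75
eef_pos: [0.4971, -0.2068, 0.0565]
orientation: [0.001, 0.69, 0.724, -0.0]
force: [-1.5, -0.1, 5.4]
finger_gap: 0.0354
finger_force: 51.9
```

```bash
python3 -m handwheel '[{"tx":0.5,"ty":0.2,"tz":-0.3,"rx":0,"ry":0,"rz":0,"jaw":1},{"tx":1.5,"ty":0.4,"tz":0,"rx":0,"ry":0,"rz":0,"jaw":1},{"tx":2.5,"ty":0.7,"tz":0,"rx":0,"ry":0,"rz":0,"jaw":1},{"tx":2.5,"ty":0.7,"tz":0,"rx":0,"ry":0,"rz":0,"jaw":1},{"tx":2.5,"ty":0.7,"tz":0,"rx":0,"ry":0,"rz":0,"jaw":1},{"tx":2.5,"ty":0.7,"tz":0,"rx":0,"ry":0,"rz":0,"jaw":1},{"tx":2.5,"ty":0.7,"tz":0,"rx":0,"ry":0,"rz":0,"jaw":1},{"tx":2.5,"ty":0.7,"tz":0,"rx":0,"ry":0,"rz":0,"jaw":1},{"tx":2.5,"ty":0.7,"tz":0,"rx":0,"ry":0,"rz":0,"jaw":1},{"tx":2.5,"ty":0.7,"tz":0,"rx":0,"ry":0,"rz":0,"jaw":1},{"tx":2,"ty":0.5,"tz":0,"rx":0,"ry":0,"rz":0,"jaw":1},{"tx":0,"ty":0,"tz":0,"rx":0,"ry":0,"rz":0,"jaw":1}]'
python3 - <<'E'
from h import *
d=snap("wrist"); save(d,"w3.png"); np.savez("w3.npz",P=cloud(d),img=d["img"],o=d["o"],R=d["R"],mtx=d["mtx"]);t=snap("top");save(t,"t3.png")
a=cv2.imread("pics/w3.png");b=cv2.resize(cv2.imread("pics/t3.png")[150:280,140:290],None,fx=1.9,fy=1.9)
o=np.zeros((384,512+b.shape[1],3),np.uint8);o[:,:512]=a;o[:b.shape[0],512:]=b;cv2.imwrite("pics/m3.png",o);print(o.shape)
E
```

```text
t: 6.25
eef_pos: [0.5509, 0.0391, 0.0569]
orientation: [-0.001, 0.689, 0.724, -0.001]
force: [0.0, 0.7, -9.4]
finger_gap: 0.035
finger_force: 51.0
(384, 797, 3)
```

View pics/m3.png

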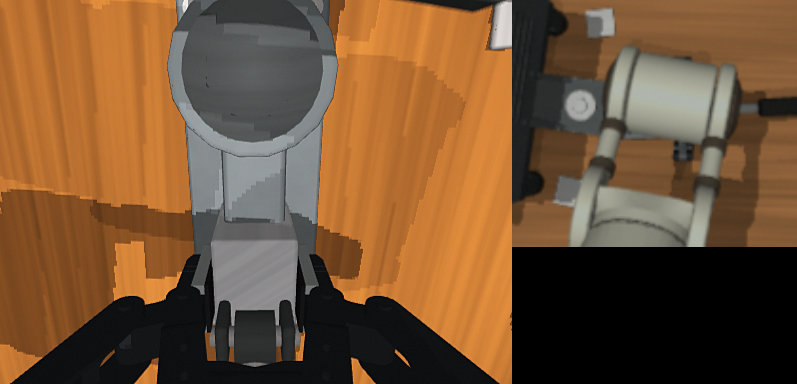

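The left panel shows the saddle's dark cap centred near (253,68), with the jaws squarely on the block. The right panel shows the bracket boss still clear of the arm. I'll measure how the saddle sits relative to the tool.

```bash
python3 - <<'E'
from h import *
z=np.load("w3.npz"); d={k:z[k] for k in z}; I=z["img"]; P=z["P"]
s=r.read_state(); print(s["eef_pos"],s["orientation"],s["force"],d["mtx"][0,0])
Z=P[...,2]; print(Z[20:130:10,253].round(4), Z[60,170:340:10].round(4))
m=(Z>.089)&(Z<.105); m[160:]=0
n,l,st,c=cv2.connectedComponentsWithStats(m.astype(np.uint8)); k=1+st[1:,4].argmax(); print(st[k],c[k])
q=P[l==k]; print("cap cloud",q.mean(0),q.min(0),q.max(0))
c_=ray(d,253,67,.095); print("saddle",c_)
for u,v in((178,67),(335,67),(253,155),(253,143)): print(ray(d,u,v,.095).round(4),ray(d,u,v,.08).round(4))
t=snap("top")
C=cloud(t); print("boss",[ray(t,175.7,205.2,h).round(4) for h in(.127,)])
E
```

```text
[0.55120096 0.0372458  0.05726163] [-0.00090749  0.69000037  0.72380802 -0.00079207] [ 0.61697623 -0.13735807 -8.45284209] 321.66495864670026
[0.0962 0.0963 0.0961 0.0972 0.096  0.0966 0.0954 0.0954 0.0969 0.0977
 0.0955] [0.0808 0.0807 0.0939 0.095  0.0963 0.0962 0.0962 0.0967 0.0961 0.0951
 0.0951 0.0956 0.0951 0.0973 0.0958 0.0932 0.0813]
[  181     0   142   143 16351] [251.7645404   67.97755489]
cap cloud [0.54616923 0.12479627 0.09532516] [0.52924719 0.10748059 0.09138897] [0.56314718 0.13993476 0.09872486]
saddle [0.54642949 0.1253107  0.095     ]
[0.5289 0.1245 0.095 ] [0.5255 0.1251 0.08  ]
[0.5655 0.1262 0.095 ] [0.5689 0.1272 0.08  ]
[0.5474 0.1045 0.095 ] [0.5474 0.1014 0.08  ]
[0.5473 0.1076 0.095 ] [0.5473 0.105  0.08  ]
boss [array([0.5503, 0.168 , 0.127 ])]
```

```bash
python3 - <<'E'
from h import *
z=np.load("scene1.npz");P=z["P"];I=z["img"].astype(int)
d=snap("scene");d2=dict(d)
cv2.imwrite("pics/s.png",np.hstack([cv2.resize(x.astype(np.uint8)[145:195][...,::-1],None,fx=6,fy=6,interpolation=cv2.INTER_CUBIC) for x in(I[:,200:255],I[:,310:365])]))
def circ(m,off):
    n,l,st,c=cv2.connectedComponentsWithStats(m.astype(np.uint8)); k=1+st[1:,4].argmax(); return st[k],st[k][0]+off[0]+(st[k][2]-1)/2,st[k][1]+off[1]+(st[k][3]-1)/2
g=I[155:185,318:348].min(-1)>120
st,u,v=circ(g,(318,155)); print("boss",st,u,v,P[int(v),int(u)],ray(d,u,v,.127))
Z=P[...,2]; m=(Z>.09)&(Z<.104);m=m[150:190,205:250]; st,u,v=circ(m,(205,150)); print("saddle",st,u,v,ray(d,u,v,.095))
E
```

```text
boss [ 7  9 14  9 80] 331.5 168.0 [0.55890937 0.16335718 0.12786421] [0.55796609 0.16506225 0.127     ]
saddle [16 12 12  8 73] 226.5 165.5 [ 0.49752501 -0.1215266   0.095     ]
```

View pics/s.png

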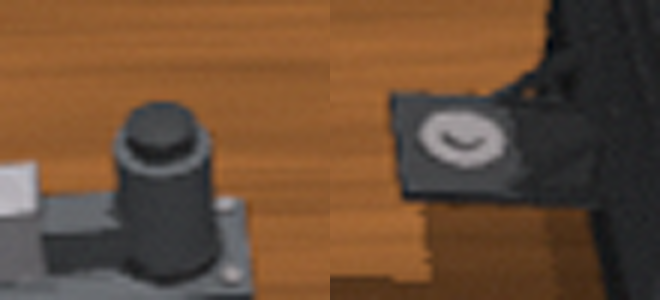

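The enlarged scene crops show the saddle at full-image (226.8,165.3) and the boss at (332.0,168.0). Both cameras agree on the offset within about 1.5 mm. The remaining move is about 42 mm along tool x and 7.5 mm along tool y.

```bash
python3 -m handwheel '[{"tx":0.6,"ty":0.15,"tz":0,"rx":0,"ry":0,"rz":0,"jaw":1},{"tx":0.8,"ty":0.15,"tz":0,"rx":0,"ry":0,"rz":0,"jaw":1},{"tx":0.8,"ty":0.15,"tz":0,"rx":0,"ry":0,"rz":0,"jaw":1},{"tx":0.8,"ty":0.15,"tz":0,"rx":0,"ry":0,"rz":0,"jaw":1},{"tx":0.8,"ty":0.15,"tz":0,"rx":0,"ry":0,"rz":0,"jaw":1},{"tx":0.4,"ty":0,"tz":0,"rx":0,"ry":0,"rz":0,"jaw":1},{"tx":0,"ty":0,"tz":0,"rx":0,"ry":0,"rz":0,"jaw":1}]'
python3 -m handwheel '[{"tx":0,"ty":0,"tz":0.1,"rx":0,"ry":0,"rz":0,"jaw":1},{"tx":0,"ty":0,"tz":0.1,"rx":0,"ry":0,"rz":0,"jaw":1},{"tx":0,"ty":0,"tz":0,"rx":0,"ry":0,"rz":0,"jaw":1},{"tx":0,"ty":0,"tz":0,"rx":0,"ry":0,"rz":0,"jaw":1}]'
python3 - <<'E'
from h import *
d=snap("wrist"); P=cloud(d); Z=P[...,2]; s=r.read_state(); print(s["eef_pos"],s["force"])
m=(Z>.089)&(Z<.102); m[160:]=0
q=P[m]; print(len(q),q.mean(0),q.min(0),q.max(0))
t=snap("top"); I=t["img"][190:222,160:192].astype(int)
c=max(cv2.findContours((I.min(-1)>110).astype(np.uint8),cv2.RETR_EXTERNAL,cv2.CHAIN_APPROX_NONE)[0],key=cv2.contourArea)
print(cv2.minEnclosingCircle(c))
E
```

```text
t: 7.32
eef_pos: [0.5578, 0.0791, 0.0582]
orientation: [-0.0, 0.69, 0.724, -0.0]
force: [-0.8, -0.2, -9.3]
finger_gap: 0.0354
finger_force: 51.0
t: 7.82
eef_pos: [0.5582, 0.0785, 0.0566]
orientation: [0.0, 0.69, 0.723, 0.0]
force: [-0.6, -2.3, -5.4]
finger_gap: 0.0349
finger_force: 51.5
[0.558161   0.07857016 0.05655023] [-0.9838885  -2.29363219 -6.27855827]<stdin>:4: RuntimeWarning: Mean of empty slice.
  ret = um.true_divide(
Traceback (most recent call last):
ValueError: zero-size array to reduction operation minimum which has no identity
```

```bash
python3 -m handwheel '[{"tx":0.08,"ty":-0.15,"tz":0,"rx":0,"ry":0,"rz":0,"jaw":1},{"tx":0,"ty":0,"tz":0.1,"rx":0,"ry":0,"rz":0,"jaw":1},{"tx":0,"ty":0,"tz":0,"rx":0,"ry":0,"rz":0,"jaw":1},{"tx":0,"ty":0,"tz":0,"rx":0,"ry":0,"rz":0,"jaw":1}]'
python3 - <<'E'
from h import *
d=snap("wrist"); t=snap("scene"); save(d,"w4.png"); save(t,"s4.png"); s=r.read_state(); print(s["eef_pos"],s["force"])
b=cv2.resize(cv2.imread("pics/s4.png")[120:230,250:360],None,fx=2.6,fy=2.6)
o=np.zeros((384,512+b.shape[1],3),np.uint8);o[:,:512]=cv2.imread("pics/w4.png");o[:b.shape[0],512:]=b;cv2.imwrite("pics/m4.png",o)
P=cloud(d);print(P[0:130:15,250].round(3))
E
```

```text
t: 8.38
eef_pos: [0.557, 0.0796, 0.0565]
orientation: [0.0, 0.69, 0.723, 0.0]
force: [-4.2, -0.8, 5.2]
finger_gap: 0.0354
finger_force: 52.8
[0.55695575 0.07959663 0.05649521] [-4.19133276 -1.59685326  6.28799082]
[[0.553 0.162 0.175]
 [0.553 0.162 0.175]
 [0.553 0.162 0.175]
 [0.553 0.162 0.175]
 [0.553 0.162 0.175]
 [0.553 0.162 0.175]
 [0.553 0.162 0.175]
 [0.553 0.162 0.175]
 [0.553 0.157 0.124]]
```

View pics/m4.png

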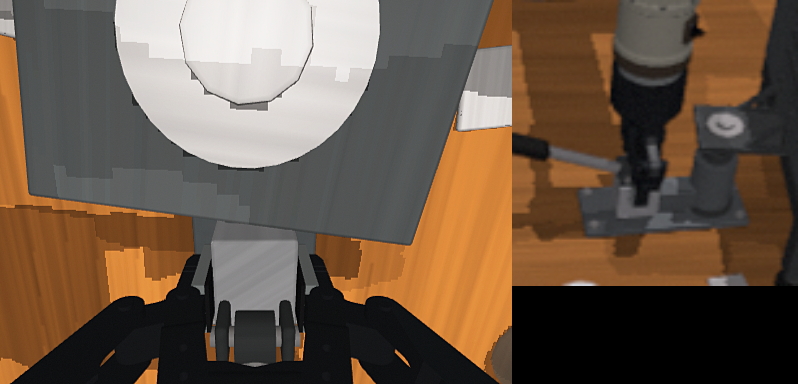

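The left panel shows the bracket boss from the wrist: edges at columns 115 and 380 around row 30, lowest point (248,167), bolt-head bottom (247,105) spanning 180–313. The right panel shows the jack column standing directly under the bracket. I'll measure the boss in the wrist frame.

```bash
python3 - <<'E'
from h import *
d=snap("wrist"); I=d["img"]; s=r.read_state()
g=(I.min(-1)>135).astype(np.uint8); g[200:]=0; g[:,:100]=0; g[:,400:]=0
c=max(cv2.findContours(g,cv2.RETR_EXTERNAL,cv2.CHAIN_APPROX_NONE)[0],key=cv2.contourArea)[:,0]
c=c[(c[:,1]>3)]
for h in(.123,.125):
    p=np.array([ray(d,u,v,h)[:2] for u,v in c]); A=np.c_[2*p,np.ones(len(p))]; x=np.linalg.lstsq(A,(p**2).sum(1),rcond=None)[0]
    print(h,"boss centre",x[:2],"dia",2*np.sqrt(x[2]+x[0]**2+x[1]**2))
for u,v in((180,35),(313,35),(247,105)): print(ray(d,u,v,.129))
a=2*np.arctan2(s["orientation"][2],s["orientation"][1]); R2=np.array([[np.cos(a),-np.sin(a)],[np.sin(a),np.cos(a)]])
# tool->saddle offset measured before, turned by yaw change (none)
print("TCP",s["eef_pos"],"saddle est",s["eef_pos"][:2]+[-.0050,.0875], "nominal", s["eef_pos"][:2]+R2@[.085,0])
E
```

```text
0.123 boss centre [0.55175183 0.16814183] dia 0.03853063978811575
0.125 boss centre [0.55180503 0.16789703] dia 0.037053126187821084
[0.54319915 0.16754909 0.129     ]
[0.56044    0.16834471 0.129     ]
[0.55222437 0.15919001 0.129     ]
TCP [0.55696143 0.07960001 0.05650562] saddle est [0.55196143 0.16710001] nominal [0.55300834 0.16450804]
```

The saddle is within about 1 mm of the pad axis. I'll release and rise.

```bash
python3 -m handwheel '[{"tx":0,"ty":0,"tz":0,"rx":0,"ry":0,"rz":0,"jaw":-1},{"tx":0,"ty":0,"tz":0,"rx":0,"ry":0,"rz":0,"jaw":-1},{"tx":0,"ty":0,"tz":0,"rx":0,"ry":0,"rz":0,"jaw":-1},{"tx":0,"ty":0,"tz":0,"rx":0,"ry":0,"rz":0,"jaw":-1},{"tx":0,"ty":0,"tz":-1.5,"rx":0,"ry":0,"rz":0,"jaw":-1},{"tx":0,"ty":0,"tz":-4,"rx":0,"ry":0,"rz":0,"jaw":-1},{"tx":0,"ty":0,"tz":-5,"rx":0,"ry":0,"rz":0,"jaw":-1},{"tx":0,"ty":0,"tz":-4,"rx":0,"ry":0,"rz":0,"jaw":-1},{"tx":-4,"ty":0,"tz":0,"rx":0,"ry":0,"rz":0,"jaw":1},{"tx":-5,"ty":0,"tz":0,"rx":0,"ry":0,"rz":0,"jaw":1},{"tx":-4.4,"ty":0,"tz":0,"rx":0,"ry":0,"rz":0,"jaw":1},{"tx":0,"ty":0,"tz":0,"rx":0,"ry":0,"rz":0,"jaw":1}]'
python3 - <<'E'
from h import *
d=snap("wrist"); save(d,"w5.png"); t=snap("top"); save(t,"t5.png"); s=r.read_state(); print(s["eef_pos"],s["finger_gap"])
P=cloud(d); Z=P[...,2]; U,V=np.meshgrid(np.arange(512),np.arange(384))
b=cv2.resize(cv2.imread("pics/t5.png")[150:280,140:290],None,fx=1.9,fy=1.9)
o=np.zeros((384,512+b.shape[1],3),np.uint8);o[:,:512]=cv2.imread("pics/w5.png");o[:b.shape[0],512:]=b;cv2.imwrite("pics/m5.png",o)
E
```

```text
t: 10.02
eef_pos: [0.563, -0.0571, 0.2016]
orientation: [0.001, 0.692, 0.722, 0.0]
force: [-0.1, 0.8, 0.4]
finger_gap: 0.0123
finger_force: 0.0
[ 0.56276119 -0.05428101  0.20106106] 0.0004331897718101758
```

View pics/m5.png

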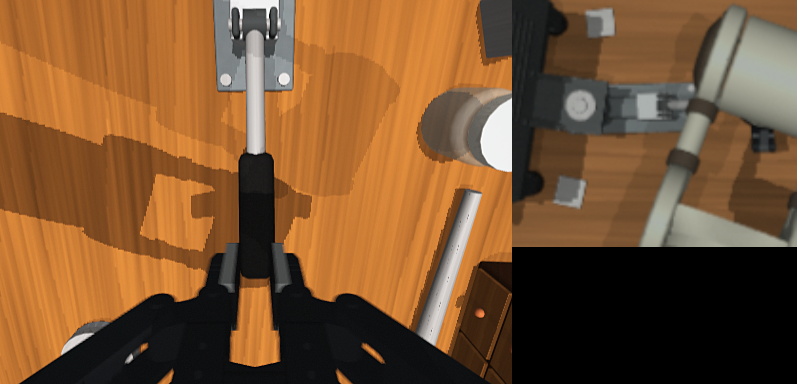

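The left panel shows the grip running from (256,155) to (256,278), centred between the fingers at column 257. The right panel shows the jack under the bracket and both shims undisturbed. First stroke.

```bash
python3 -m handwheel '[{"tx":0,"ty":0,"tz":2.5,"rx":0,"ry":0,"rz":0,"jaw":1},{"tx":0,"ty":0,"tz":2.2,"rx":0,"ry":0,"rz":0,"jaw":1},{"tx":-0.3,"ty":0,"tz":1.2,"rx":0,"ry":0,"rz":0,"jaw":1},{"tx":-0.4,"ty":0,"tz":1.2,"rx":0,"ry":0,"rz":0,"jaw":1},{"tx":-0.3,"ty":0,"tz":1.2,"rx":0,"ry":0,"rz":0,"jaw":1},{"tx":-0.2,"ty":0,"tz":1.2,"rx":0,"ry":0,"rz":0,"jaw":1},{"tx":0,"ty":0,"tz":1.2,"rx":0,"ry":0,"rz":0,"jaw":1},{"tx":0,"ty":0,"tz":1,"rx":0,"ry":0,"rz":0,"jaw":1},{"tx":0,"ty":0,"tz":0,"rx":0,"ry":0,"rz":0,"jaw":1}]'
python3 -m handwheel '[{"tx":0,"ty":0,"tz":0.4,"rx":0,"ry":0,"rz":0,"jaw":1},{"tx":0,"ty":0,"tz":0,"rx":0,"ry":0,"rz":0,"jaw":1}]'
```

```text
t: 11.25
eef_pos: [0.5639, -0.0667, 0.0835]
orientation: [0.001, 0.69, 0.723, 0.0]
force: [-1.9, 1.1, 8.9]
finger_gap: 0.0
finger_force: 4.3
t: 11.5
eef_pos: [0.5639, -0.0665, 0.0801]
orientation: [0.001, 0.69, 0.723, 0.0]
force: [-1.8, 1.9, 11.8]
finger_gap: -0.0
finger_force: 5.1
```

```bash
python3 -m handwheel '[{"tx":0,"ty":0,"tz":0.3,"rx":0,"ry":0,"rz":0,"jaw":1},{"tx":0,"ty":0,"tz":0,"rx":0,"ry":0,"rz":0,"jaw":1}]'; python3 -m handwheel '[{"tx":0,"ty":0,"tz":0.3,"rx":0,"ry":0,"rz":0,"jaw":1},{"tx":0,"ty":0,"tz":0,"rx":0,"ry":0,"rz":0,"jaw":1}]'
```

```text
t: 11.75
eef_pos: [0.5641, -0.0664, 0.0789]
orientation: [0.0, 0.69, 0.723, 0.0]
force: [-7.3, 3.8, 20.6]
finger_gap: -0.0003
finger_force: 10.1
t: 12.0
eef_pos: [0.5645, -0.0663, 0.078]
orientation: [0.0, 0.69, 0.724, 0.0]
force: [-13.4, 5.5, 35.4]
finger_gap: -0.0001
finger_force: 16.9
```

```bash
python3 -m handwheel '[{"tx":0,"ty":0,"tz":-1.3,"rx":0,"ry":0,"rz":0,"jaw":1},{"tx":0,"ty":0,"tz":-1.4,"rx":0,"ry":0,"rz":0,"jaw":1},{"tx":0.2,"ty":0,"tz":-1.4,"rx":0,"ry":0,"rz":0,"jaw":1},{"tx":0.3,"ty":0,"tz":-1.4,"rx":0,"ry":0,"rz":0,"jaw":1},{"tx":0.4,"ty":0,"tz":-1.4,"rx":0,"ry":0,"rz":0,"jaw":1},{"tx":0.3,"ty":0,"tz":-1.8,"rx":0,"ry":0,"rz":0,"jaw":1},{"tx":0,"ty":0,"tz":0,"rx":0,"ry":0,"rz":0,"jaw":1},{"tx":0,"ty":0,"tz":0,"rx":0,"ry":0,"rz":0,"jaw":1}]'
python3 - <<'E'
from h import *
d=snap("wrist"); save(d,"w6.png"); t=snap("scene"); save(t,"s6.png")
P=cloud(d); Z=P[...,2]; I=d["img"].astype(int)
b=cv2.resize(cv2.imread("pics/s6.png")[110:240,240:360],None,fx=2.3,fy=2.3)
o=np.zeros((384,512+b.shape[1],3),np.uint8);o[:,:512]=cv2.imread("pics/w6.png");o[:b.shape[0],512:]=b;cv2.imwrite("pics/m6.png",o)
E
```

```text
t: 13.0
eef_pos: [0.5622, -0.0543, 0.1597]
orientation: [-0.0, 0.69, 0.723, -0.0]
force: [-0.5, -0.4, 0.1]
finger_gap: -0.0002
finger_force: 0.0
```

View pics/m6.png

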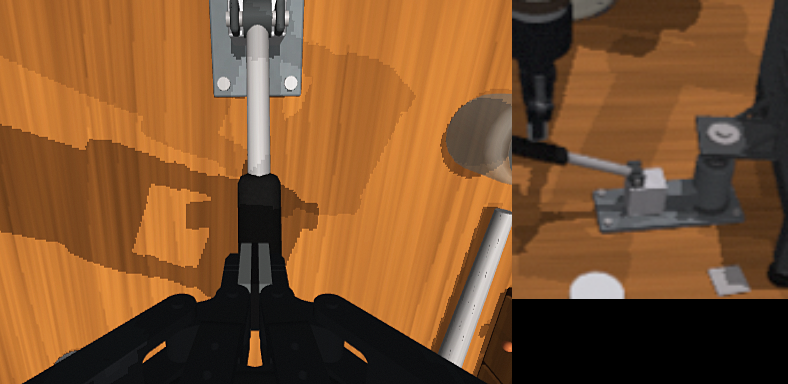

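The left panel shows the handle fully up, with the rear base screws at (224,83) and (291,83). The right panel shows the column still directly under the bracket. I'll compare the screw positions with the pre-stroke image.

```bash
python3 - <<'E'
from h import *
d=snap("wrist"); s=r.read_state()
a=ray(d,224,83,.011);b=ray(d,291,83,.011);print("now",a,b,(a+b)/2,s["eef_pos"])
e=dict(d); e["o"]=d["o"]+np.array([.56276,-.05428,.20106])-s["eef_pos"]
a=ray(e,225.5,78,.011);b=ray(e,284.5,78,.011);print("before",a,b,(a+b)/2)
E
```

```text
now [0.5338109  0.02892548 0.011     ] [0.58631135 0.03134541 0.011     ] [0.56006113 0.03013545 0.011     ] [ 0.5620793  -0.05429169  0.15934718]
before [0.53191749 0.03343737 0.011     ] [0.58512536 0.0358878  0.011     ] [0.55852142 0.03466258 0.011     ]
```

```bash
python3 - <<'E'
from h import *
d=snap("scene"); K=d["mtx"]
def pr(p): q=d["R"].T@(np.array(p)-d["o"]); return K[0,0]*q[0]/-q[2]+K[0,2], K[1,1]*-q[1]/-q[2]+K[1,2]
I=cv2.cvtColor(d["img"],cv2.COLOR_RGB2GRAY).astype(int)
for v in(180,184,188,192): print(v,I[v,312:345])
for y in(.160,.164,.168): print(y,[np.round(pr((.5525,y,z)),2) for z in(.03,.05,.07)], "boss",np.round(pr((.5518,y,.124)),2))
s=I[155:182,318:348]; 
g=(d["img"][155:182,318:348].min(-1)>115).astype(np.uint8); n,l,st,c=cv2.connectedComponentsWithStats(g);k=1+st[1:,4].argmax();print(st[k],c[k]+[318,155])
E
```

```text
180 [114 115 113 116 114 114 117  99  53  56  54  40  37  39  43  48  43  41
  42  40  36  40  50  60  56  69  80  78  79  77  79  76  79]
184 [113 112 112 111 110 111 103  74  42  47  46  51  57  59  57  58  59  60
  58  59  59  56  55  51  59  70  66  66  67  66  69  68  68]
188 [104  80  64  66  66  65  53  41  45  48  51  51  54  55  56  58  57  59
  58  57  56  54  53  60  71  70  70  69  70  69  69  70  68]
192 [109  94  63  69  67  68  71  67  52  51  53  58  55  58  61  58  58  57
  57  57  55  49  55  64  68  63  64  62  65  64  65  64  65]
0.16 [array([324.31, 192.16]), array([325.28, 187.19]), array([326.27, 182.09])] boss [329.05 167.42]
0.164 [array([325.67, 192.12]), array([326.65, 187.15]), array([327.66, 182.05])] boss [330.49 167.38]
0.168 [array([327.02, 192.07]), array([328.02, 187.11]), array([329.05, 182.01])] boss [331.93 167.34]
[ 7  9 14  9 86] [331.72093023 167.54651163]
```

The saddle now sits about 2.5 mm short of the pad in y. The pad will also draw away as the kiln tips, so I'll re-grip and nudge the jack inward before it takes load.

```bash
python3 -m handwheel '[{"tx":0,"ty":0,"tz":-4,"rx":0,"ry":0,"rz":0,"jaw":-1},{"tx":4.2,"ty":0.1,"tz":0,"rx":0,"ry":0,"rz":0,"jaw":-1},{"tx":4.5,"ty":0.1,"tz":0,"rx":0,"ry":0,"rz":0,"jaw":-1},{"tx":4.5,"ty":0,"tz":0,"rx":0,"ry":0,"rz":0,"jaw":-1},{"tx":0,"ty":0,"tz":0,"rx":0,"ry":0,"rz":0,"jaw":-1},{"tx":0,"ty":0,"tz":0,"rx":0,"ry":0,"rz":0,"jaw":-1}]'
python3 -m handwheel '[{"tx":0,"ty":0,"tz":5,"rx":0,"ry":0,"rz":0,"jaw":-1},{"tx":0,"ty":0,"tz":5,"rx":0,"ry":0,"rz":0,"jaw":-1},{"tx":0,"ty":0,"tz":3,"rx":0,"ry":0,"rz":0,"jaw":-1},{"tx":0,"ty":0,"tz":1.2,"rx":0,"ry":0,"rz":0,"jaw":-1},{"tx":0,"ty":0,"tz":0,"rx":0,"ry":0,"rz":0,"jaw":1},{"tx":0,"ty":0,"tz":0,"rx":0,"ry":0,"rz":0,"jaw":1},{"tx":0,"ty":0,"tz":0,"rx":0,"ry":0,"rz":0,"jaw":1},{"tx":0,"ty":0,"tz":0,"rx":0,"ry":0,"rz":0,"jaw":1},{"tx":0,"ty":0,"tz":0,"rx":0,"ry":0,"rz":0,"jaw":1},{"tx":0,"ty":0,"tz":0,"rx":0,"ry":0,"rz":0,"jaw":1}]' 50
python3 - <<'E'
from h import *
s=r.read_state();print(s["eef_pos"],s["force"])
d=snap("scene");I=cv2.cvtColor(d["img"],cv2.COLOR_RGB2GRAY).astype(int)
for v in(182,184,186,188): print(v,I[v,314:342])
E
```

```text
t: 13.95
eef_pos: [0.5584, 0.0772, 0.2]
orientation: [-0.0, 0.69, 0.723, -0.0]
force: [0.6, -1.3, 0.4]
finger_gap: 0.0853
finger_force: 0.0
t: 15.2
eef_pos: [0.559, 0.0774, 0.06]
orientation: [0.001, 0.69, 0.724, 0.0]
force: [-4.0, -1.6, 6.6]
finger_gap: 0.0353
finger_force: 51.1
[0.55903246 0.07741704 0.06004459] [-3.98150951 -1.63059464  6.64856746]
182 [100 103 106 103 108  88  46  48  56  57  52  42  35  35  34  36  33  33
  34  41  52  55  56  64  73  71  70  73]
184 [96 96 96 95 90 67 38 46 47 53 56 57 57 60 57 58 57 56 58 56 57 56 54 65
 68 67 68 68]
186 [103 101 101  99  90  58  40  45  48  52  50  53  56  56  56  55  58  55
  55  53  53  50  61  67  69  70  71  68]
188 [76 74 71 70 61 45 45 50 52 52 52 53 55 57 57 57 59 57 54 53 53 53 66 69
 68 69 66 69]
```

```bash
python3 -m handwheel '[{"tx":0.2,"ty":-0.15,"tz":-0.05,"rx":0,"ry":0,"rz":0,"jaw":1},{"tx":0.25,"ty":-0.15,"tz":0,"rx":0,"ry":0,"rz":0,"jaw":1},{"tx":0,"ty":0,"tz":0,"rx":0,"ry":0,"rz":0,"jaw":1},{"tx":0,"ty":0,"tz":0,"rx":0,"ry":0,"rz":0,"jaw":1}]'
python3 - <<'E'
from h import *
s=r.read_state();print(s["eef_pos"],s["force"])
d=snap("scene");I=cv2.cvtColor(d["img"],cv2.COLOR_RGB2GRAY).astype(int)
for v in(182,184,186,188): print(v,I[v,314:342])
E
```

```text
t: 15.75
eef_pos: [0.5569, 0.0814, 0.0601]
orientation: [0.002, 0.69, 0.723, 0.001]
force: [2.8, -5.0, 3.3]
finger_gap: 0.0355
finger_force: 50.7
[0.55687359 0.08144282 0.06013796] [ 2.81378299 -4.98062643  3.26981765]
182 [103 103 103 103 103 105  88  46  42  52  59  57  54  43  40  37  36  41
  37  43  52  58  53  54  64  73  73  74]
184 [96 98 96 95 95 95 77 38 45 48 52 55 57 58 59 57 55 58 56 57 55 58 53 53
 64 69 66 68]
186 [101 100  98  98  98  92  66  42  46  47  52  53  53  52  56  57  56  57
  57  57  55  53  51  61  70  71  70  69]
188 [66 65 61 62 67 56 40 45 49 49 54 54 55 54 57 57 57 58 56 56 56 53 55 66
 69 68 68 69]
```

```bash
python3 -m handwheel '[{"tx":0,"ty":0,"tz":0,"rx":0,"ry":0,"rz":0,"jaw":-1},{"tx":0,"ty":0,"tz":0,"rx":0,"ry":0,"rz":0,"jaw":-1},{"tx":0,"ty":0,"tz":0,"rx":0,"ry":0,"rz":0,"jaw":-1},{"tx":0,"ty":0,"tz":0,"rx":0,"ry":0,"rz":0,"jaw":-1},{"tx":0,"ty":0,"tz":-1.5,"rx":0,"ry":0,"rz":0,"jaw":-1},{"tx":0,"ty":0,"tz":-4,"rx":0,"ry":0,"rz":0,"jaw":-1},{"tx":0,"ty":0,"tz":-5,"rx":0,"ry":0,"rz":0,"jaw":-1},{"tx":0,"ty":0,"tz":-3.5,"rx":0,"ry":0,"rz":0,"jaw":-1},{"tx":-4.2,"ty":-0.1,"tz":0,"rx":0,"ry":0,"rz":0,"jaw":1},{"tx":-4.8,"ty":0,"tz":0,"rx":0,"ry":0,"rz":0,"jaw":1},{"tx":-4.6,"ty":0,"tz":0,"rx":0,"ry":0,"rz":0,"jaw":1},{"tx":0,"ty":0,"tz":0,"rx":0,"ry":0,"rz":0,"jaw":1}]'
python3 -m handwheel '[{"tx":0,"ty":0,"tz":0,"rx":0,"ry":0,"rz":0,"jaw":1},{"tx":0,"ty":0,"tz":0,"rx":0,"ry":0,"rz":0,"jaw":1},{"tx":0,"ty":0,"tz":0,"rx":0,"ry":0,"rz":0,"jaw":1}]'
```

```text
t: 17.3
eef_pos: [0.561, -0.0567, 0.2001]
orientation: [0.001, 0.692, 0.722, 0.0]
force: [0.7, 1.5, 0.3]
finger_gap: 0.0125
finger_force: 0.0
t: 17.68
eef_pos: [0.5607, -0.0529, 0.1989]
orientation: [-0.0, 0.69, 0.724, 0.0]
force: [0.0, -0.1, -0.5]
finger_gap: 0.0001
finger_force: 0.0
```

```bash
python3 -m handwheel '[{"tx":0,"ty":0.15,"tz":2.5,"rx":0,"ry":0,"rz":0,"jaw":1},{"tx":0,"ty":0,"tz":2.2,"rx":0,"ry":0,"rz":0,"jaw":1},{"tx":-0.4,"ty":0,"tz":1.2,"rx":0,"ry":0,"rz":0,"jaw":1},{"tx":-0.4,"ty":0,"tz":1.2,"rx":0,"ry":0,"rz":0,"jaw":1},{"tx":-0.3,"ty":0,"tz":1.2,"rx":0,"ry":0,"rz":0,"jaw":1},{"tx":-0.1,"ty":0,"tz":1.2,"rx":0,"ry":0,"rz":0,"jaw":1},{"tx":0,"ty":0,"tz":1.2,"rx":0,"ry":0,"rz":0,"jaw":1},{"tx":0,"ty":0,"tz":1.2,"rx":0,"ry":0,"rz":0,"jaw":1},{"tx":0,"ty":0,"tz":0.3,"rx":0,"ry":0,"rz":0,"jaw":1},{"tx":0,"ty":0,"tz":0,"rx":0,"ry":0,"rz":0,"jaw":1}]'
python3 -m handwheel '[{"tx":0,"ty":0,"tz":0.15,"rx":0,"ry":0,"rz":0,"jaw":1},{"tx":0,"ty":0,"tz":0,"rx":0,"ry":0,"rz":0,"jaw":1}]'
```

```text
t: 18.92
eef_pos: [0.5635, -0.0656, 0.0789]
orientation: [0.0, 0.69, 0.723, 0.001]
force: [-5.1, 5.5, 13.0]
finger_gap: 0.0001
finger_force: 6.0
t: 19.18
eef_pos: [0.5637, -0.0657, 0.0783]
orientation: [0.0, 0.69, 0.724, 0.001]
force: [-7.4, 5.6, 20.6]
finger_gap: -0.0
finger_force: 9.5
```

```bash
python3 -m handwheel '[{"tx":0,"ty":0,"tz":0.1,"rx":0,"ry":0,"rz":0,"jaw":1},{"tx":0,"ty":0,"tz":0,"rx":0,"ry":0,"rz":0,"jaw":1}]'
python3 -m handwheel '[{"tx":0,"ty":0,"tz":-1.3,"rx":0,"ry":0,"rz":0,"jaw":1},{"tx":0,"ty":0,"tz":-1.4,"rx":0,"ry":0,"rz":0,"jaw":1},{"tx":0.2,"ty":0,"tz":-1.4,"rx":0,"ry":0,"rz":0,"jaw":1},{"tx":0.3,"ty":0,"tz":-1.4,"rx":0,"ry":0,"rz":0,"jaw":1},{"tx":0.4,"ty":0,"tz":-1.4,"rx":0,"ry":0,"rz":0,"jaw":1},{"tx":0.3,"ty":0,"tz":-1.6,"rx":0,"ry":0,"rz":0,"jaw":1},{"tx":0,"ty":0,"tz":0,"rx":0,"ry":0,"rz":0,"jaw":1},{"tx":0,"ty":0,"tz":0,"rx":0,"ry":0,"rz":0,"jaw":1}]'
python3 - <<'E'
from h import *
d=snap("scene");np.savez("s7.npz",P=cloud(d));P=cloud(d);P0=np.load("scene1.npz")["P"]
t=snap("top");T=cloud(t);T0=np.load("top1.npz")["P"]
w=snap("wrist");a=cv2.cvtColor(w["img"],cv2.COLOR_RGB2BGR)
for n,(u,v) in dict(b=(322,172),boss=(331,168)).items(): print(n,P0[v-1:v+2,u-1:u+2,2].mean(),P[v-1:v+2,u-1:u+2,2].mean())
print("top boss z",np.median(T0[200:211,171:181,2]),np.median(T[200:211,171:181,2]))
b=cv2.resize(cv2.cvtColor(d["img"],cv2.COLOR_RGB2BGR)[110:240,240:360],None,fx=2.3,fy=2.3)
o=np.zeros((384,512+b.shape[1],3),np.uint8);o[:,:512]=a;o[:b.shape[0],512:]=b;cv2.imwrite("pics/m7.png",o)
E
```

```text
t: 19.42
eef_pos: [0.5638, -0.0656, 0.0781]
orientation: [0.0, 0.69, 0.724, 0.001]
force: [-10.2, 4.7, 26.6]
finger_gap: -0.0002
finger_force: 11.8
t: 20.42
eef_pos: [0.5617, -0.0538, 0.1586]
orientation: [-0.0, 0.69, 0.723, -0.0]
force: [-0.6, 0.6, -0.9]
finger_gap: -0.0002
finger_force: 0.0
b 0.10667778741009737 0.08218694353346198
boss 0.12616507453796608 0.12843713958556638
top boss z 0.12476928784458219 0.12971497531802367
```

View pics/m7.png

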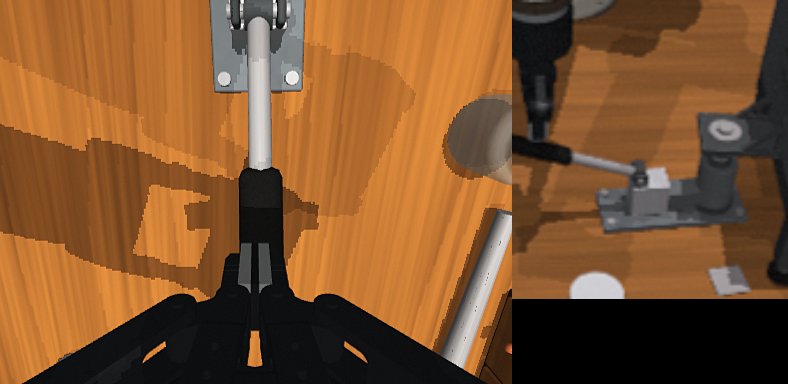

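The left panel shows the rear screws at (223,78) and (292,77), so the jack kept its corrected place. The right panel shows the saddle against the pad, and the boss is about 5 mm higher. Third stroke, held down.

```bash
python3 -m handwheel '[{"tx":-0.2,"ty":0,"tz":1.2,"rx":0,"ry":0,"rz":0,"jaw":1},{"tx":-0.4,"ty":0,"tz":1.2,"rx":0,"ry":0,"rz":0,"jaw":1},{"tx":-0.4,"ty":0,"tz":1.2,"rx":0,"ry":0,"rz":0,"jaw":1},{"tx":-0.2,"ty":0,"tz":1.2,"rx":0,"ry":0,"rz":0,"jaw":1},{"tx":0,"ty":0,"tz":1.2,"rx":0,"ry":0,"rz":0,"jaw":1},{"tx":0,"ty":0,"tz":1.2,"rx":0,"ry":0,"rz":0,"jaw":1},{"tx":0,"ty":0,"tz":1.2,"rx":0,"ry":0,"rz":0,"jaw":1},{"tx":0,"ty":0,"tz":0.1,"rx":0,"ry":0,"rz":0,"jaw":1},{"tx":0,"ty":0,"tz":0,"rx":0,"ry":0,"rz":0,"jaw":1},{"tx":0,"ty":0,"tz":0,"rx":0,"ry":0,"rz":0,"jaw":1}]'
python3 - <<'E'
from h import *
d=snap("scene");t=snap("top");T=cloud(t);T0=np.load("top1.npz")["P"];P=cloud(d);P0=np.load("scene1.npz")["P"]
print("top boss z",np.median(T0[200:211,171:181,2]),np.median(T[200:211,171:181,2]))
print("scene boss",np.median(P0[166:170,328:335,2]),np.median(P[162:168,328:335,2]))
I=cv2.cvtColor(d["img"],cv2.COLOR_RGB2GRAY).astype(int)
for v in(182,184,186,188): print(v,I[v,314:342])
g=(d["img"][150:182,318:348].min(-1)>115).astype(np.uint8); n,l,st,c=cv2.connectedComponentsWithStats(g);k=1+st[1:,4].argmax();print(st[k],c[k]+[318,150],ray(d,*(c[k]+[318,150]),.142))
# roof height profile along y in top cam, kiln frame tilt
m=(T0[...,2]>.34)&(T0[...,2]<.37);a=np.c_[T0[m][:,:2],np.ones(m.sum())];print("roof0",np.linalg.lstsq(a,T0[m][:,2],rcond=None)[0])
m=(T[...,2]>.34)&(T[...,2]<.40)&(np.indices(m.shape)[1]<140);a=np.c_[T[m][:,:2],np.ones(m.sum())];print("roof",np.linalg.lstsq(a,T[m][:,2],rcond=None)[0])
b=cv2.resize(cv2.cvtColor(d["img"],cv2.COLOR_RGB2BGR)[110:250,230:470],None,fx=3.3,fy=3.3,interpolation=cv2.INTER_CUBIC);cv2.imwrite("pics/m8.png",b)
E
```

```text
t: 21.82
eef_pos: [0.564, -0.0663, 0.0777]
orientation: [0.001, 0.69, 0.723, 0.0]
force: [-9.1, 2.3, 26.7]
finger_gap: -0.0001
finger_force: 13.1
top boss z 0.12476928784458219 0.14078365775507384
scene boss 0.1272724597259508 0.14002840111696507
182 [119 119 118 119 120 121 101  48  46  55  58  57  53  44  39  38  37  35
  37  42  48  52  55  54  65  76  72  72]
184 [112 110 110 109 110 110  87  37  45  45  50  54  57  57  57  59  59  60
  57  58  57  57  53  54  64  68  68  68]
186 [117 117 114 115 113 106  77  39  46  48  51  54  54  54  56  57  55  58
  57  55  54  53  54  61  72  71  70  70]
188 [91 65 63 64 65 57 44 45 50 50 52 55 53 54 55 59 60 58 57 54 55 52 56 65
 69 69 68 68]
[10  9 14  9 87] [334.57471264 162.95402299] [0.55490244 0.17176787 0.142     ]
roof0 [0.00902899 0.00777581 0.35042372]
roof [ 0.0115353  -0.01792581  0.36544458]
```

View pics/m8.png

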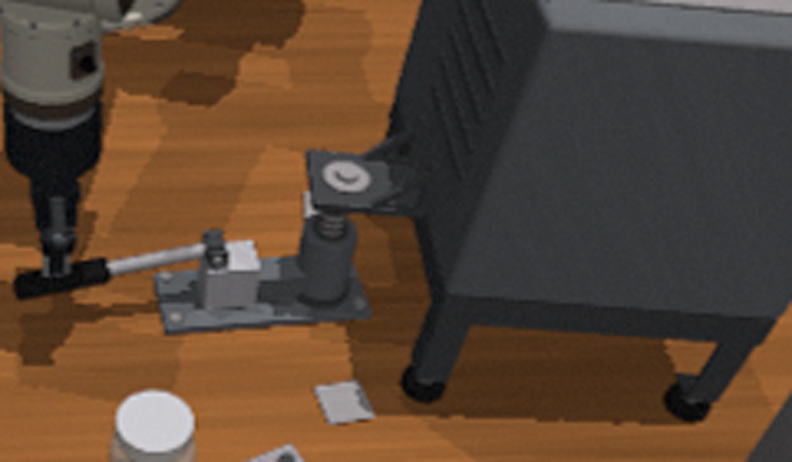

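```bash
python3 - <<'E'
from h import *
d=snap("scene");t=snap("top");T=cloud(t);T0=np.load("top1.npz")["P"]
I0=np.load("top1.npz")["img"];S0=np.load("scene1.npz")["img"]
def cen(I,v0,v1,u0,u1,th):
    n,l,st,c=cv2.connectedComponentsWithStats((I[v0:v1,u0:u1].min(-1)>th).astype(np.uint8));k=1+st[1:,4].argmax();return c[k]+[u0,v0]
def tri(a,b):
    p,q=t["o"],d["o"]; x=ray(t,*a,.1)-p; y=ray(d,*b,.1)-q; k=np.linalg.lstsq(np.c_[x,-y],q-p,rcond=None)[0]; return (p+k[0]*x+q+k[1]*y)/2
A=tri(cen(I0,190,222,160,192,110),cen(S0,150,182,318,348,115));B=tri(cen(t["img"],190,222,155,192,110),cen(d["img"],150,182,318,348,115))
print(A,B,B-A)
# kiln roof plane, same pixels before/after
m=np.zeros(T.shape[:2],bool);m[145:235,10:100]=1;m[140:175,20:60]=0
for X in(T0,T):
    q=X[m];q=q[(q[:,2]>.33)&(q[:,2]<.40)];c=np.linalg.lstsq(np.c_[q[:,:2],np.ones(len(q))],q[:,2],rcond=None)[0]
    print(c,"at foot_near y=.235:",c@[.56,.235,1], "far y=.46",c@[.57,.46,1])
E
```

```text
[0.55092937 0.16834095 0.12266798] [0.55137822 0.1735631  0.13923518] [0.00044885 0.00522215 0.0165672 ]
[0.00075755 0.00068134 0.3591086 ] at foot_near y=.235: 0.3596929462695314 far y=.46 0.35985382373883057
[ 0.01571296 -0.03206281  0.36999531] at foot_near y=.235: 0.3712598104375797 far y=.46 0.36420280863393917
```

```bash
python3 -c "
from bench import r
s=r.read_state();print(s['t'],s['force'],s['eef_pos']);print(r.sign_off())"
```

```text
22.025 [-9.39703762  3.19965075 27.37753854] [ 0.56401841 -0.06630667  0.07772016]
the job is handed in; nothing more can be done
None
```

The jack is under the kiln's lift pad, about 3–4 mm off centre now that the kiln has tipped. After two full strokes and a third held down, the pad is up about 16.6 mm, so by your 0.76 ratio the near feet should stand about 12.5 mm clear (not measured directly). The gripper is holding the handle on its stop, the shims were not touched, and I handed the job in at 22 s.

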